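# Feel which spring buffer is firm and clip it into its bracket

## Robot

A 7-joint arm with a two-finger parallel gripper is mounted at the origin on a cart in front of the work surface, level with it; the furniture and walls round the work are solid. World frame = base frame: x ahead of the robot, y to its left, z up, the work surface at z = 0. Lengths are in mm, angles in degrees, forces in N, time in s.
With the tool pointing down it reaches from about 375 to 925 mm from the base axis. Payload 3.1 kg.
Tool frame: the origin (TCP) lies midway between the tips of the shut fingers; the grasp point (between the pads) lies manip.tcp_to_grasp behind it (manip.tcp_to_grasp is the distance from the TCP to the grasp point, in mm); z points along the fingers, y is the line along which they close (so a half turn about z gives the same grasp; the last joint's range is limited). The gripper opens to 85 mm and grips with 20 to 120 N. Pads are 22 mm wide; open, the fingers measure 114 mm over their backs; the gripper's body (76 mm by 85 mm) begins 54 mm behind the grasp point. The pads swing forward as they close: fully open they stand 13 mm farther back than shut.
Start: joints at [61.776, 21.939, 2.515, 91.553, -1.026, 66.532, -2.859], TCP at [250.024, -599.992, 231.269] pointing down, gripper open.
Joint ranges: [-149.38, 149.38], [-23.57, 123.04], [-84.95, 90], [0, 143.3], [-89.99, 269.99], [3.08, 112.72], [-163.45, 163.45]. Speed limits (degrees/s): [159.86, 159.86, 180, 180, 180, 180, 180].

## Interface

Orientations are given as [roll, pitch, yaw] about the fixed x, y, z axes, in that order (R = Rz(yaw) Ry(pitch) Rx(roll)).
In Python, from workcell import sensors, grab_frame, sign_off, manip gives the robot as it stands.
- The arm moves only by the tool jog_arm, never from a script. Its argument "motion" is a list of rows, each an object of numbers: "dx", "dy", "dz": the shift along the world's x, y, z in units of 30 mm (1.0 is 30 mm); "rx", "ry", "rz": the turn, a rotation vector about the world's x, y, z in units of 6 degrees (1.0 is 6 degrees). A call has 1 to 5 rows; each row is the pose to reach, as a shift and turn from the pose commanded when the call began; what a row does not reach only later rows make up. A row lasts 1/10 s, in which the tool goes at most 50 mm and 8.59 degrees, less where a joint would pass 70% of its speed; a pose out of reach is approached as far as the arm can. A call with a gripper value outside its range is refused whole. "claw" is the opening, from 0 (shut) to 1 (fully open), set as the call begins (left out, the last holds). The fingers move at their own pace and stop on an object; "newtons" is the grip in N (left out, the last holds). Time passes only in rows, so rows that repeat a pose let the fingers close. It gives the time, the measured TCP pose, the force, the opening and the grip force at its end, in the units of the state.
- sensors.observe(): the state, without advancing time (a new reading comes with each control period).
- grab_frame(name): name is "scene" or "side" or "wrist"; returns a dict with "frame" (384x512x3 uint8, red, green, blue), "intrinsics" (3x3 intrinsics, pixels), "k1" (the pictures are not rectified: a ray, as slopes to the right and down, at radius r is drawn at 1 + k1 r^2 times it, then the intrinsics apply), "R" (3x3) and "t" (3): a world point X has camera coordinates R X + t; the wrist camera has in their place "mount" (4x4, takes a point from camera to tool coordinates, whose origin is the TCP and whose axes are the flange's). Camera axes: x right, y down, z forward; pixel columns grow to the right and rows downward; lengths in mm; the calibration is good to about 2 mm. A picture is of the moment at which its call begins: read the wrist's pose just before it. There is no depth.
- sign_off(): hands the job in; it is judged then, once.
The state is a dict: "time_s": time; "joint_positions": joint angles; "qd": joint speeds; "tau": joint torques, N m; "position": TCP position; "ee_rot": TCP orientation; "force": force on the tool from outside, world axes, zero at the start; "ft_torque": the same for the moment, N m; "grip_width": finger opening in mm; "gripper_force": force on a finger pad.
Only numpy, scipy, OpenCV 4.12 (cv2) and the standard library are available. Lean on these libraries where they do the work, as an engineer would, in place of code of your own. Each camera call takes 0.05 s, during which the arm holds its last target. There are 200 camera calls.

## Task

Two spring buffers lie in the black two-pocket tray; they look alike, but one has a tired spring, and only the firm one will stay in the low steel clip bracket, which holds it by the push of its own spring. Take a buffer out, lay it down on the dark mat and squeeze it lengthwise, end plate to end plate, to feel whether it is firm or gives way. Fit the firm one down between the bracket's ears so that it springs out against them, see that the tired one ends up lying in a pocket of the tray, and do not push the toothbrush or the brass-wool tin about.

Things in the scene. Friction and masses are not known exactly. Their poses are not given: they have to be found in the camera images.
- buffer_a_center (a point): Centre (mid-length, half-way up) of spring buffer A, one of two that look exactly alike. A buffer is 64 mm long along its own y: square rubber-faced plates 50 x 50 x 6 mm at both ends, between them a round aluminium housing 34 mm in diameter from y = -22 to +11 mm, out of which a 27 mm plunger with the plate at +y slides. It lies on its plates, centre 25 mm up. 0.23 kg.
- buffer_b_center (a point): Centre of spring buffer B, same shape. Firmness cannot be seen: one of the two is sound, the other tired. Pressed together lengthwise, the sound one gives about 1 mm per 8 N (2.5 mm at 20 N, 5 mm at 40 N); the tired one gives its whole 14 mm of travel, down to 50 mm long, under about 5 N. Both spring back when let go.
- buffer_a: Buffer A; origin 25 mm off its long axis at mid-length, on the side that is underneath at the start. y runs along it from the fixed plate to the sliding plate.
- buffer_b: Buffer B, as for buffer A.
- buffer_a_base: Fixed end plate of buffer A; origin and axes are those of buffer A (the plate is at y = -32 to -26 mm).
- buffer_a_cap: Sliding end plate and plunger of buffer A; origin as buffer A while at rest (the plate is at y = 26 to 32 mm); it moves along -y, by up to 14 mm, as the buffer is pressed together.
- buffer_b_base: Fixed end plate of buffer B, as for buffer A.
- buffer_b_cap: Sliding end plate and plunger of buffer B, as for buffer A.
- pocket_one (a point): Floor centre of one pocket of the black open tray (fixed, 112 x 164 x 46 mm high, walls and floor 4 mm). x and y are the tray's; a full-height wall splits its long side, y, into two pockets of 104 mm (x) by 76 mm (y) inside. At the start a buffer lies along y in each: only some 6 mm from end plate to wall, but about 35 mm of room on either side of its round housing.
- pocket_two (a point): Floor centre of the tray's other pocket, of the same size and axes.
- clip_bracket: Low dark steel clip bracket fixed to the bench: a base plate 62 mm (x) by 112 mm (y), 5 mm thick, with an upright ear 46 mm wide near each end. A buffer lies on the plate, its length along y, end plates against the ears. Origin: centre of the underside.
- bracket_floor (a point): Centre of the top face of the bracket's plate, half-way between the ears. The ears are 62.5 mm apart inside (a buffer is 64 mm), upright for 9 mm, then flared outward at 40 degrees to 73 mm apart at their tops, 16.5 mm above this point; so the upper two thirds of a buffer's end plates stay free for the fingers. Axes as the bracket's.
- mat_spot (a point): A clear place on the top face of the dark bench mat (3 mm thick), 25 mm in from the mat's far edge (the mat reaches 220 mm nearer the robot and 160 mm to each side). It is free for 90 mm either way along world y; a buffer laid here with its length along y can be taken by its ends.
- toothbrush: Bystander: toothbrush lying on the bench, 176 mm long.
- wool_tin: Bystander: round tin of brass wool, 84 mm across, 31 mm high.

How it is judged:
By the outcome, as a careful person would: the job done as asked, in the order asked, and still so for the second after the job is handed in, with the robot touching nothing.
It also fails if it takes over 72 s, if anything falls off the work surface, if the arm or the gripper's body presses on something with over 40 N, if the wrist force passes 120 N, or if a joint passes its speed limit or range.

## Working session

There is one attempt and no reset: what is moved stays moved. The work goes in short steps, Python scripts to look and compute and a tool call to move; the robot and the scene stay as the last step left them, time stands still between calls to the robot, and variables do not carry over. Pictures are saved under pics/ and viewed, at most 10 in all, crops included, and the job is handed in when it is done.

Besides the shell and the picture viewer there is one more tool, called in YAML: its name, and indented under it one key for each argument. jog_arm: Moves the arm, as the interface text tells. Its arguments: {"type":"object","properties":{"motion":{"type":"array"},"claw":{"type":"number"},"newtons":{"type":"number"}},"required":["motion"]}

```bash
ls; mkdir -p pics
python3 - <<'E'
from workcell import sensors, grab_frame, manip
import cv2,numpy as np
print(sensors.observe()); print(manip.tcp_to_grasp)
a=grab_frame("scene");b=grab_frame("side")
for n,f in(("scene",a),("side",b)):
    cv2.imwrite(f"pics/{n}0.png",f["frame"][...,::-1]); print(n,{k:v for k,v in f.items() if k!="frame"})
E
```

```text
pics
{'time_s': 0.0, 'joint_positions': array([61.77537338, 21.99315437,  2.51089283, 91.65190518, -1.02580816,
       66.53148642, -2.85695368]), 'qd': array([-0.07803635, -0.07099623,  0.06161441, -0.08483374,  0.00777383,
        0.01983179,  0.05425319]), 'tau': array([-3.15320567e-04, -4.33462822e+01,  1.02481931e+00, -2.49512762e+01,
        1.06829748e-02,  1.12970793e-02, -1.71053638e-07]), 'position': array([ 249.63992041, -599.09970981,  229.85059502]), 'ee_rot': array([-1.79846134e+02,  7.89661292e-03,  2.26282140e+01]), 'force': array([ 0.28761973,  1.25092592, -0.53402165]), 'ft_torque': array([ 0.0388163 , -0.00739109, -0.02688231]), 'gripper_force': 0.0, 'grip_width': 85.39222998463758}
18.700000000000003
scene {'intrinsics': array([[414.54389571,   0.        , 257.23275786],
       [  0.        , 414.54389571, 191.82164888],
       [  0.        ,   0.        ,   1.        ]]), 'k1': -0.07266206783326525, 'R': array([[ 0.77319021, -0.63404593,  0.01275387],
       [-0.23934978, -0.31038176, -0.91998633],
       [ 0.58727216,  0.70827178, -0.39174289]]), 't': array([-386.36295078,  193.72742146,  528.61121547])}
side {'intrinsics': array([[355.78548509,   0.        , 255.163085  ],
       [  0.        , 355.78548509, 189.07630079],
       [  0.        ,   0.        ,   1.        ]]), 'k1': -0.03654988970836451, 'R': array([[-0.93552384, -0.35322121,  0.00546904],
       [-0.18481096,  0.47616975, -0.85971349],
       [ 0.30106485, -0.8052932 , -0.51074731]]), 't': array([512.81182991, 123.91381524, 748.36720973])}
```

View pics/scene0.png

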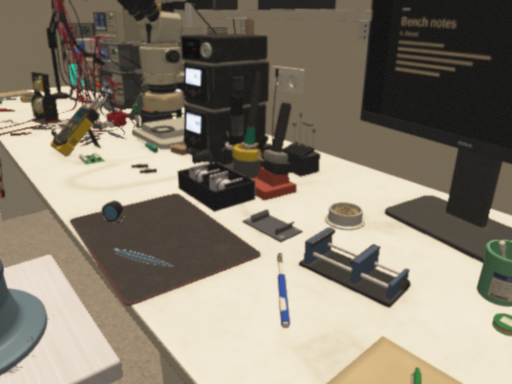

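View pics/side0.png

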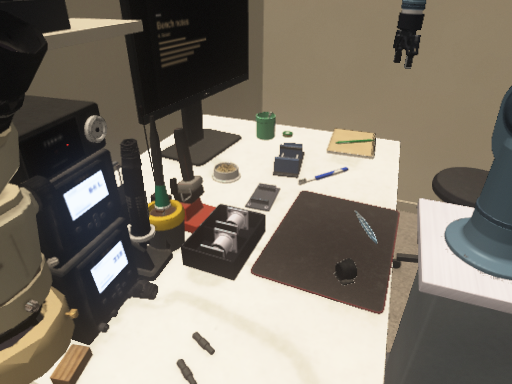

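The scene view shows the tray at (216,185), the bracket at (273,225), the tin at (346,214), the brush at (283,290) and the mat at (165,240). In the side view the tray is at (226,240), the bracket at (263,197) and the mat at (335,240). Next I'll crop closer.

```bash
cat > h.py <<'E'
import numpy as np, cv2
from workcell import sensors, grab_frame, manip
from scipy.spatial.transform import Rotation as Ro
def cam(f,obs=None):
    if "mount" in f:
        T=np.eye(4);T[:3,:3]=Ro.from_euler("xyz",obs["ee_rot"],degrees=True).as_matrix();T[:3,3]=obs["position"]
        M=np.linalg.inv(T@f["mount"]);return M[:3,:3],M[:3,3]
    return f["R"],f["t"]
def ray(f,px,obs=None):
    R,t=cam(f,obs);K=f["intrinsics"]
    q=cv2.undistortPoints(np.array([[px]],float),K,np.array([f["k1"],0,0,0.]))[0,0]
    return -R.T@t, R.T@np.array([q[0],q[1],1])
def plane(f,px,z,obs=None):
    o,d=ray(f,px,obs);return o+d*(z-o[2])/d[2]
def proj(f,X,obs=None):
    R,t=cam(f,obs)
    return cv2.projectPoints(np.array([X],float).reshape(-1,3),cv2.Rodrigues(R)[0],t,f["intrinsics"],np.array([f["k1"],0,0,0.]))[0][:,0]
def tri(r1,r2):
    (o,d),(p,e)=r1,r2;A=np.c_[d,-e];s=np.linalg.lstsq(A,p-o,rcond=None)[0]
    return (o+s[0]*d+p+s[1]*e)/2, np.linalg.norm(o+s[0]*d-p-s[1]*e)
E
python3 - <<'E'
from h import *
a=grab_frame("scene");b=grab_frame("side")
for n,f,L in(("scene mat",a,[(184,196),(256,252),(128,292),(72,238)]),("side mat",b,[(310,193),(400,207),(383,300),(258,265)])):
    print(n,[plane(f,p,3).round().tolist() for p in L])
c=cv2.resize(a["frame"][155:255,165:315],None,fx=4,fy=4,interpolation=2)
d=cv2.resize(b["frame"][175:280,175:290],None,fx=5,fy=5,interpolation=2)
cv2.imwrite("pics/s1.png",c[...,::-1]);cv2.imwrite("pics/d1.png",d[...,::-1])
E
```

```text
scene mat [[465.0, 226.0, 3.0], [440.0, -69.0, 3.0], [212.0, -40.0, 3.0], [196.0, 183.0, 3.0]]
side mat [[421.0, -70.0, 3.0], [197.0, -85.0, 3.0], [218.0, 239.0, 3.0], [454.0, 234.0, 3.0]]
```

View pics/s1.png

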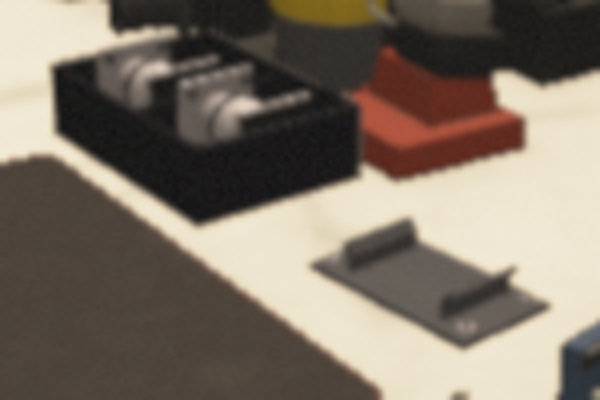

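View pics/d1.png

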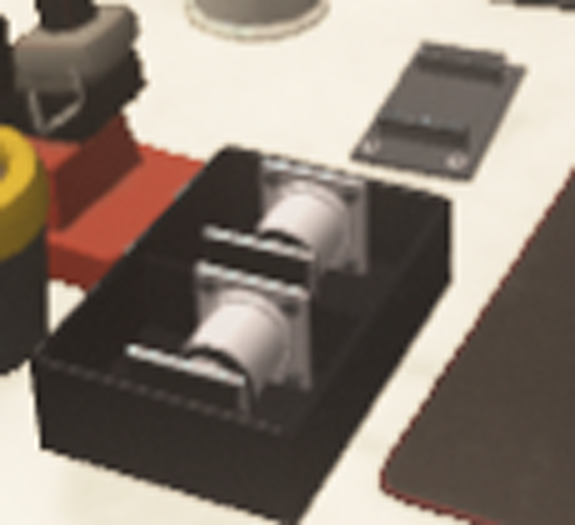

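The crops show the tray rim corners, with a buffer in each pocket lying along the long side. All four corners of the bracket plate are visible in both views.

Run:
```python
from h import *
a=grab_frame("scene");b=grab_frame("side")
S=lambda L:[(165+(u+.5)/4-.5,155+(v+.5)/4-.5) for u,v in L]
D=lambda L:[(175+(u+.5)/5-.5,175+(v+.5)/5-.5) for u,v in L]
def show(n,P):
    P=np.array(P);print(n,P.round(0)[:,:2].tolist(),"c",P.mean(0).round(1)[:2])
    e=np.roll(P,-1,0)-P;print("  len",np.linalg.norm(e,axis=1).round(),"ang",np.degrees(np.arctan2(e[:,1],e[:,0])).round(1))
show("tray sc",[plane(a,p,46) for p in S([(55,65),(203,145),(360,98)])])
show("tray sd",[plane(b,p,46) for p in D([(230,147),(450,200),(290,432),(37,360)])])
show("br sc",[plane(a,p,5) for p in S([(312,264),(408,230),(548,305),(465,345)])])
show("br sd",[plane(b,p,5) for p in D([(352,158),(425,42),(525,68),(470,178)])])
# triangulated buffer top edge ends at side
```

```text
tray sc [[482.0, 278.0], [483.0, 121.0], [593.0, 124.0]] c [519.5 174.4]
  len [156. 109. 189.] ang [-89.5   1.3 125.8]
tray sd [[586.0, 121.0], [480.0, 125.0], [485.0, 284.0], [591.0, 282.0]] c [535.3 203. ]
  len [107. 159. 106. 161.] ang [178.1  88.1  -1.  -91.6]
br sc [[494.0, 40.0], [558.0, 40.0], [557.0, -66.0], [499.0, -70.0]] c [527.1 -14.1]
  len [ 64. 106.  58. 110.] ang [ 1.000e-01 -9.030e+01 -1.763e+02  9.300e+01]
br sd [[555.0, 52.0], [561.0, -68.0], [502.0, -61.0], [496.0, 48.0]] c [528.4  -7.3]
  len [121.  60. 109.  60.] ang [-87.2 173.3  93.3   4.2]
```

jog_arm:
  motion:
    - {"dx": 0.5, "dy": 1.5, "dz": 0.2, "rz": 1}
    - {"dx": 1, "dy": 3, "dz": 0.4, "rz": 2}
    - {"dx": 1.6, "dy": 4.5, "dz": 0.6, "rz": 3}
    - {"dx": 2.2, "dy": 6, "dz": 0.8, "rz": 4}
    - {"dx": 2.8, "dy": 7.5, "dz": 1, "rz": 5}

```text
schema error: expected keys dx, dy, dz, rx, ry, rz
```

jog_arm:
  motion:
    - {"dx": 0.6, "dy": 1.5, "dz": 0.2, "rz": 1}
    - {"dx": 1.2, "dy": 3, "dz": 0.4, "rz": 2}
    - {"dx": 1.8, "dy": 4.5, "dz": 0.6, "rz": 3}
    - {"dx": 2.4, "dy": 6, "dz": 0.8, "rz": 4}
    - {"dx": 3, "dy": 7.5, "dz": 1, "rz": 5}

```text
schema error: expected keys dx, dy, dz, rx, ry, rz
```

jog_arm:
  motion:
    - {"dx": 0.6, "dy": 1.5, "dz": 0.2, "rz": 0.6}
    - {"dx": 1.2, "dy": 3, "dz": 0.4, "rz": 1.2}
    - {"dx": 1.8, "dy": 4.5, "dz": 0.6, "rz": 1.2}
    - {"dx": 2.4, "dy": 6, "dz": 0.8, "rz": 1.2}
    - {"dx": 3, "dy": 7.5, "dz": 1, "rz": 1.2}

```text
schema error: expected keys dx, dy, dz, rx, ry, rz
```

jog_arm:
  motion:
    - {"dx": 0.5, "dy": 1.5, "dz": 0.2, "rx": 0, "ry": 0, "rz": 1}
    - {"dx": 1, "dy": 3, "dz": 0.4, "rx": 0, "ry": 0, "rz": 2}
    - {"dx": 1.6, "dy": 4.5, "dz": 0.6, "rx": 0, "ry": 0, "rz": 3}
    - {"dx": 2.2, "dy": 6, "dz": 0.8, "rx": 0, "ry": 0, "rz": 4}
    - {"dx": 2.8, "dy": 7.5, "dz": 1, "rx": 0, "ry": 0, "rz": 5}

```text
time_s: 0.8
position: [334.5, -373.2, 261.6]
ee_rot: [180.0, 0.0, 52.9]
force: [0.5, 0.4, 1.0]
grip_width: 85.3
gripper_force: 0.0
```

jog_arm:
  motion:
    - {"dx": 0.6, "dy": 1.5, "dz": 0.2, "rx": 0, "ry": 0, "rz": 1}
    - {"dx": 1.2, "dy": 3, "dz": 0.4, "rx": 0, "ry": 0, "rz": 2}
    - {"dx": 1.8, "dy": 4.5, "dz": 0.6, "rx": 0, "ry": 0, "rz": 3}
    - {"dx": 2.4, "dy": 6, "dz": 0.8, "rx": 0, "ry": 0, "rz": 4}
    - {"dx": 3, "dy": 7.5, "dz": 1, "rx": 0, "ry": 0, "rz": 5}

```text
time_s: 1.3
position: [424.3, -148.2, 291.8]
ee_rot: [179.9, 0.0, 82.9]
force: [0.9, -0.5, 0.1]
grip_width: 85.8
gripper_force: 0.0
```

jog_arm:
  motion:
    - {"dx": 0.6, "dy": 1.5, "dz": 0.2, "rx": 0, "ry": 0, "rz": 0.6}
    - {"dx": 1.2, "dy": 3, "dz": 0.4, "rx": 0, "ry": 0, "rz": 1.2}
    - {"dx": 1.8, "dy": 4.5, "dz": 0.6, "rx": 0, "ry": 0, "rz": 1.2}
    - {"dx": 2.4, "dy": 6, "dz": 0.8, "rx": 0, "ry": 0, "rz": 1.2}
    - {"dx": 3, "dy": 7.5, "dz": 1, "rx": 0, "ry": 0, "rz": 1.2}

```text
time_s: 1.8
position: [514.4, 76.7, 321.8]
ee_rot: [179.9, 0.0, 89.8]
force: [1.4, -0.2, -0.3]
grip_width: 85.2
gripper_force: 0.0
```

Run:
```python
from h import *
o=sensors.observe();w=grab_frame("wrist");print(w["mount"].round(3).tolist(),w["intrinsics"].round(1).tolist(),w["k1"],o["joint_positions"].round())
print(proj(w,[[536,202,46],[528,-11,5],[420,80,3]],o).round())
np.savez("w1.npz",frame=w["frame"],K=w["intrinsics"],k1=w["k1"],mount=w["mount"],pos=o["position"],rot=o["ee_rot"])
cv2.imwrite("pics/w1.png",cv2.resize(w["frame"],(768,576),interpolation=2)[...,::-1])
```

```text
[[-0.0, -0.955, -0.297, 76.632], [1.0, -0.0, -0.0, 0.298], [0.0, -0.297, 0.955, -142.902], [0.0, 0.0, 0.0, 1.0]] [[322.1, 0.0, 254.9], [0.0, 322.1, 188.7], [0.0, 0.0, 1.0]] -0.039803123848724836 [ 22.   6. -38. 101.   4.  74. -16.]
[[272.  47.]
 [264. 202.]
 [189. 142.]]
```

View pics/w1.png

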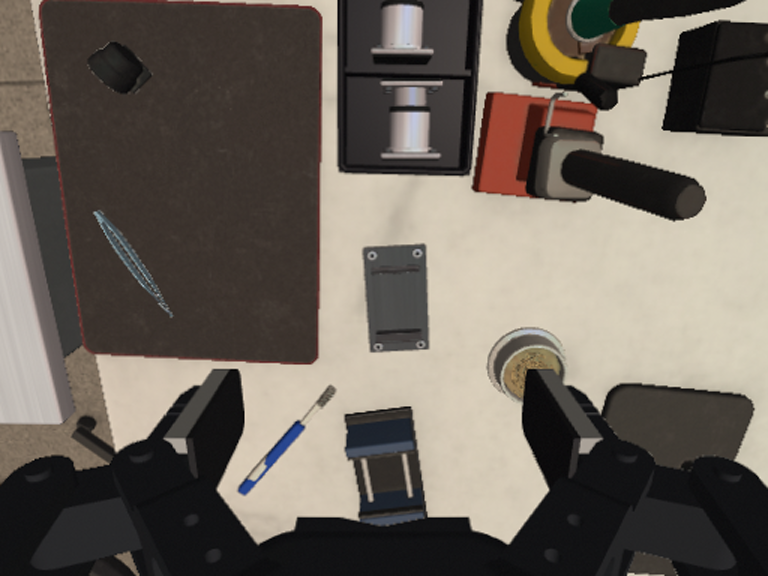

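The wrist view (shown at 1.5x) has the near buffer's plates at (411,85) and (410,155). Its wide housing is on the lower (−y) side. The bracket corners are (363,247), (425,244), (428,349) and (371,352). The mat's far edge runs from (322,10) to (318,362).

Run:
```python
from h import *
z=np.load("w1.npz");w=dict(frame=z["frame"],intrinsics=z["K"],k1=float(z["k1"]),mount=z["mount"]);o=dict(position=z["pos"],ee_rot=z["rot"])
P=lambda u,v,h:plane(w,((u+.5)/1.5-.5,(v+.5)/1.5-.5),h,o)[:2].round(1)
print("plates top",P(411,83,54),P(410,157,54)," ends",P(381,86,54),P(439,84,54),P(381,156,54),P(438,157,54))
print("housing sides z29",P(389,125,29),P(431,125,29))
print("far buf plate -y",P(372,52,54),P(432,52,54),P(402,52,54),"housing",P(384,25,29),P(422,25,29))
print("divider",P(345,73,46),P(472,71,46),"tray low corners",P(338,170,46),P(470,174,46))
for q in [(363,247),(425,244),(428,349),(371,352)]:print("br",P(*q,5))
print("ears",P(370,268,14),P(422,266,14),P(375,333,14),P(423,331,14))
print("mat far",P(322,10,3),P(318,362,3),P(321,180,3))
```

```text
plates top [537.8 191.6] [537.6 134.4]  ends [514.  189.5] [560.  190.9] [513.7 135.2] [560.8 134.3]
housing sides z29 [520.6 160.1] [556.8 160. ]
far buf plate -y [507.1 214.5] [553.9 214.4] [530.5 214.4] housing [516.6 238.7] [547.7 238.6]
divider [485.  200.2] [587.3 201.5] tray low corners [477.2 123.5] [589.3 119.8]
br [495.6  47.1]
br [556.   49.8]
br [561.6 -62. ]
br [502.1 -65.1]
ears [502.4  28.3] [552.7  30.1] [506.7 -39.8] [555.1 -37.8]
mat far [463.4 256. ] [446.  -77.5] [457.  111.3]
```

jog_arm:
  motion:
    - {"dx": 0.2, "dy": 0.7, "dz": -1.3, "rx": 0, "ry": 0, "rz": 0}
    - {"dx": 0.4, "dy": 1.4, "dz": -2.6, "rx": 0, "ry": 0, "rz": 0}
    - {"dx": 0.6, "dy": 2.1, "dz": -4, "rx": 0, "ry": 0, "rz": 0}
    - {"dx": 0.8, "dy": 2.7, "dz": -5.4, "rx": 0, "ry": 0, "rz": 0}
    - {"dx": 0.8, "dy": 2.7, "dz": -6.7, "rx": 0, "ry": 0, "rz": 0}
  claw: 0.6
  newtons: 30

```text
time_s: 2.35
position: [538.0, 159.6, 118.9]
ee_rot: [180.0, -0.2, 90.1]
force: [-0.3, -0.8, 0.2]
grip_width: 51.2
gripper_force: 0.0
```

Run:
```python
from h import *
o=sensors.observe();w=grab_frame("wrist");print(o["position"],o["grip_width"])
np.savez("w2.npz",frame=w["frame"],K=w["intrinsics"],k1=w["k1"],mount=w["mount"],pos=o["position"],rot=o["ee_rot"])
cv2.imwrite("pics/w2.png",cv2.resize(w["frame"],(768,576),interpolation=2)[...,::-1])
```

```text
[538.00358909 159.5780597  118.91361018] 51.238062817398216
```

View pics/w2.png

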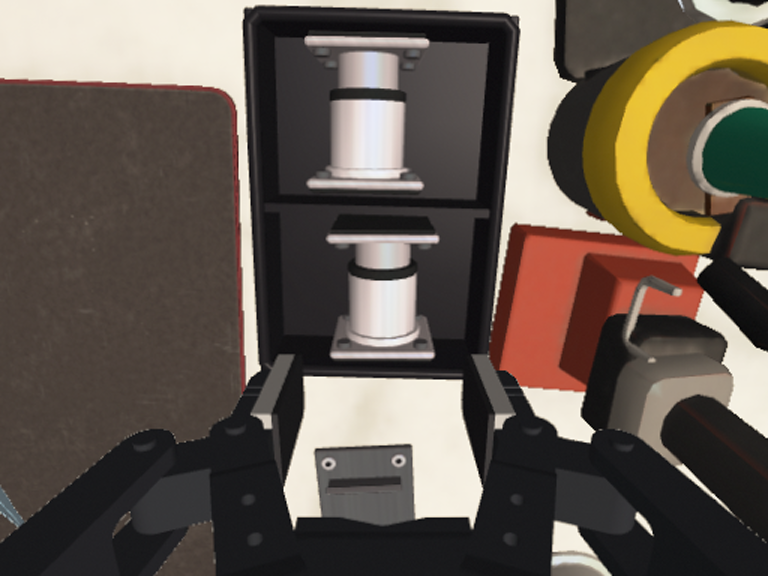

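The closer view shows both housings at −y. The near buffer's top plate edges are at (382,238) and (382,354), and the housing spans columns 349 to 417 at row 310.

Run:
```python
from h import *
z=np.load("w2.npz");w=dict(frame=z["frame"],intrinsics=z["K"],k1=float(z["k1"]),mount=z["mount"]);o=dict(position=z["pos"],ee_rot=z["rot"])
P=lambda u,v,h:plane(w,((u+.5)/1.5-.5,(v+.5)/1.5-.5),h,o)[:2].round(1)
print("near: +y plate",P(327,235,54),P(438,236,54),"-y plate outer",P(331,359,54),P(434,359,54),"housing",P(349,310,32),P(417,310,32))
print("far: +y plate",P(305,37,54),P(428,38,54),"-y plate outer",P(307,189,54),P(423,188,54),"housing",P(331,140,32),P(405,140,32))
print("tray",P(246,10,46),P(518,16,46),P(262,372,46),P(490,375,46),"divider",P(268,206,46),P(490,213,46))
```

```text
near: +y plate [513.9 193.8] [562.5 193.4] -y plate outer [513.8 134.1] [562.6 134.1] housing [521.2 150.7] [555.7 150.7]
far: +y plate [507.6 273. ] [556.  272.6] -y plate outer [506.  213.7] [555.4 214.1] housing [514.6 233.6] [548.5 233.6]
tray [483.  284.7] [593.  282.6] [478.2 123. ] [591.8 121.4] divider [487.  205.4] [586.4 202.3]
```

jog_arm:
  motion:
    - {"dx": 0, "dy": 0, "dz": -1, "rx": 0, "ry": 0, "rz": 0}
    - {"dx": 0, "dy": 0, "dz": -2, "rx": 0, "ry": 0, "rz": 0}
    - {"dx": 0, "dy": 0, "dz": -3, "rx": 0, "ry": 0, "rz": 0}
    - {"dx": 0, "dy": 0, "dz": -3.6, "rx": 0, "ry": 0, "rz": 0}
    - {"dx": 0, "dy": 0, "dz": -3.6, "rx": 0, "ry": 0, "rz": 0}

```text
time_s: 2.9
position: [536.2, 154.4, 10.3]
ee_rot: [-179.7, 0.1, 89.8]
force: [-0.2, 0.4, -1.2]
grip_width: 51.3
gripper_force: 0.0
```

jog_arm:
  motion:
    - {"dx": 0, "dy": 0, "dz": 0, "rx": 0, "ry": 0, "rz": 0}
    - {"dx": 0, "dy": 0, "dz": 0, "rx": 0, "ry": 0, "rz": 0}
    - {"dx": 0, "dy": 0, "dz": 0, "rx": 0, "ry": 0, "rz": 0}
    - {"dx": 0, "dy": 0, "dz": 0, "rx": 0, "ry": 0, "rz": 0}
    - {"dx": 0, "dy": 0, "dz": 0, "rx": 0, "ry": 0, "rz": 0}
  claw: 0.3
  newtons: 40

```text
time_s: 3.4
position: [539.3, 156.3, 13.8]
ee_rot: [179.9, -0.0, 89.8]
force: [-0.5, -1.4, 4.5]
grip_width: 32.7
gripper_force: 40.6
```

jog_arm:
  motion:
    - {"dx": 0, "dy": 0, "dz": 0.8, "rx": 0, "ry": 0, "rz": 0}
    - {"dx": 0, "dy": 0, "dz": 1.6, "rx": 0, "ry": 0, "rz": 0}
    - {"dx": 0, "dy": 0, "dz": 2.4, "rx": 0, "ry": 0, "rz": 0}
    - {"dx": 0, "dy": 0, "dz": 3, "rx": 0, "ry": 0, "rz": 0}
    - {"dx": 0, "dy": 0, "dz": 3, "rx": 0, "ry": 0, "rz": 0}

```text
time_s: 3.9
position: [539.9, 156.8, 104.7]
ee_rot: [179.7, -0.1, 89.8]
force: [0.8, 0.5, -2.6]
grip_width: 32.7
gripper_force: 40.7
```

jog_arm:
  motion:
    - {"dx": -0.9, "dy": -0.6, "dz": 0, "rx": 0, "ry": 0, "rz": 0}
    - {"dx": -1.8, "dy": -1.2, "dz": 0, "rx": 0, "ry": 0, "rz": 0}
    - {"dx": -2.7, "dy": -1.8, "dz": 0, "rx": 0, "ry": 0, "rz": 0}
    - {"dx": -3.8, "dy": -2.6, "dz": 0, "rx": 0, "ry": 0, "rz": 0}
    - {"dx": -3.8, "dy": -2.6, "dz": 0, "rx": 0, "ry": 0, "rz": 0}

```text
time_s: 4.4
position: [415.0, 72.7, 98.4]
ee_rot: [-179.2, 0.4, 89.6]
force: [-0.2, -0.5, -3.3]
grip_width: 32.6
gripper_force: 40.7
```

jog_arm:
  motion:
    - {"dx": 0, "dy": 0, "dz": -1, "rx": 0, "ry": 0, "rz": 0}
    - {"dx": 0, "dy": 0, "dz": -1.8, "rx": 0, "ry": 0, "rz": 0}
    - {"dx": 0, "dy": 0, "dz": -2.4, "rx": 0, "ry": 0, "rz": 0}
    - {"dx": 0, "dy": 0, "dz": -2.8, "rx": 0, "ry": 0, "rz": 0}
    - {"dx": 0, "dy": 0, "dz": -2.8, "rx": 0, "ry": 0, "rz": 0}

```text
time_s: 4.9
position: [421.9, 77.9, 16.3]
ee_rot: [-179.7, 0.0, 89.8]
force: [-1.0, 0.5, -1.6]
grip_width: 32.5
gripper_force: 40.6
```

jog_arm:
  motion:
    - {"dx": 0, "dy": 0, "dz": -0.05, "rx": 0, "ry": 0, "rz": 0}
    - {"dx": 0, "dy": 0, "dz": -0.1, "rx": 0, "ry": 0, "rz": 0}
    - {"dx": 0, "dy": 0, "dz": -0.12, "rx": 0, "ry": 0, "rz": 0}
    - {"dx": 0, "dy": 0, "dz": -0.12, "rx": 0, "ry": 0, "rz": 0}
    - {"dx": 0, "dy": 0, "dz": -0.12, "rx": 0, "ry": 0, "rz": 0}

```text
time_s: 5.4
position: [424.4, 78.0, 15.1]
ee_rot: [179.9, 0.0, 89.8]
force: [-0.1, 0.0, -2.4]
grip_width: 32.8
gripper_force: 40.6
```

jog_arm:
  motion:
    - {"dx": 0, "dy": 0, "dz": -0.03, "rx": 0, "ry": 0, "rz": 0}
    - {"dx": 0, "dy": 0, "dz": -0.06, "rx": 0, "ry": 0, "rz": 0}
    - {"dx": 0, "dy": 0, "dz": -0.09, "rx": 0, "ry": 0, "rz": 0}
    - {"dx": 0, "dy": 0, "dz": -0.1, "rx": 0, "ry": 0, "rz": 0}
    - {"dx": 0, "dy": 0, "dz": -0.1, "rx": 0, "ry": 0, "rz": 0}

```text
time_s: 5.9
position: [424.2, 78.0, 12.9]
ee_rot: [-180.0, 0.1, 89.8]
force: [-4.8, -1.1, 12.3]
grip_width: 32.6
gripper_force: 42.2
```

jog_arm:
  motion:
    - {"dx": 0, "dy": 0, "dz": 0.02, "rx": 0, "ry": 0, "rz": 0}
    - {"dx": 0, "dy": 0, "dz": 0.05, "rx": 0, "ry": 0, "rz": 0}
    - {"dx": 0, "dy": 0, "dz": 0.5, "rx": 0, "ry": 0, "rz": 0}
    - {"dx": 0, "dy": 0, "dz": 1.5, "rx": 0, "ry": 0, "rz": 0}
    - {"dx": 0, "dy": 0, "dz": 3, "rx": 0, "ry": 0, "rz": 0}
  claw: 0.65

```text
time_s: 6.4
position: [421.7, 77.7, 100.7]
ee_rot: [-179.7, -0.0, 89.8]
force: [0.6, -1.4, 0.6]
grip_width: 55.3
gripper_force: 0.0
```

jog_arm:
  motion:
    - {"dx": 0, "dy": 0.1, "dz": 1, "rx": 0, "ry": 0, "rz": 1.4}
    - {"dx": 0, "dy": 0.1, "dz": 1, "rx": 0, "ry": 0, "rz": 2.8}
    - {"dx": 0, "dy": 0.2, "dz": 1, "rx": 0, "ry": 0, "rz": 4.2}
    - {"dx": 0, "dy": 0.2, "dz": 1, "rx": 0, "ry": 0, "rz": 5.6}
    - {"dx": 0, "dy": 0.23, "dz": 1, "rx": 0, "ry": 0, "rz": 7}
  claw: 1

```text
time_s: 6.9
position: [424.1, 84.9, 131.8]
ee_rot: [180.0, 0.0, 132.2]
force: [1.1, 0.0, -0.2]
grip_width: 85.4
gripper_force: 0.0
```

jog_arm:
  motion:
    - {"dx": 0, "dy": 0, "dz": 0, "rx": 0, "ry": 0, "rz": 1.4}
    - {"dx": 0, "dy": 0, "dz": 0, "rx": 0, "ry": 0, "rz": 2.8}
    - {"dx": 0, "dy": 0, "dz": 0, "rx": 0, "ry": 0, "rz": 4.2}
    - {"dx": 0, "dy": 0, "dz": 0, "rx": 0, "ry": 0, "rz": 5.6}
    - {"dx": 0, "dy": 0, "dz": 0, "rx": 0, "ry": 0, "rz": 7}

```text
time_s: 7.4
position: [424.1, 84.9, 131.6]
ee_rot: [180.0, 0.0, 174.2]
force: [0.4, -1.4, 0.5]
grip_width: 85.2
gripper_force: 0.0
```

jog_arm:
  motion:
    - {"dx": 0, "dy": 0, "dz": 0, "rx": 0, "ry": 0, "rz": 1}
    - {"dx": 0, "dy": 0, "dz": 0, "rx": 0, "ry": 0, "rz": 1}
    - {"dx": 0, "dy": 0, "dz": 0, "rx": 0, "ry": 0, "rz": 1}

```text
time_s: 7.7
position: [424.0, 84.9, 131.6]
ee_rot: [180.0, 0.0, 179.7]
force: [0.3, -0.1, -1.2]
grip_width: 85.1
gripper_force: 0.0
```

Run:
```python
from h import *
o=sensors.observe();w=grab_frame("wrist");print(o["position"],o["grip_width"])
np.savez("w3.npz",frame=w["frame"],K=w["intrinsics"],k1=w["k1"],mount=w["mount"],pos=o["position"],rot=o["ee_rot"])
cv2.imwrite("pics/w3.png",cv2.resize(w["frame"],(768,576),interpolation=2)[...,::-1])
```

```text
[424.03757361  84.8569159  131.63539119] 85.06550086256203
```

View pics/w3.png

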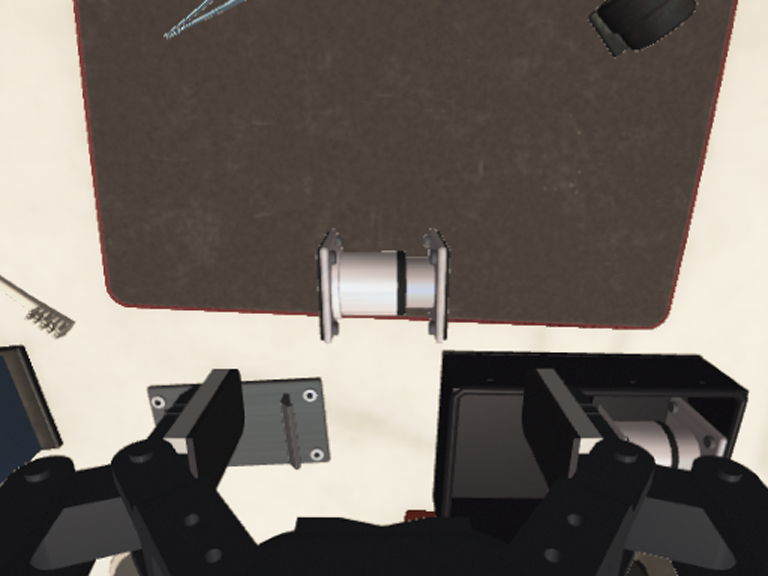

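The buffer lies level on the mat, with its plates at columns 322 and 443, rows 250 to 340, centred under the gripper.

Run:
```python
from h import *
z=np.load("w3.npz");w=dict(frame=z["frame"],intrinsics=z["K"],k1=float(z["k1"]),mount=z["mount"]);o=dict(position=z["pos"],ee_rot=z["rot"])
P=lambda u,v,h:plane(w,((u+.5)/1.5-.5,(v+.5)/1.5-.5),h,o)[:2].round(1)
print("top",P(318,341,53),P(450,341,53),P(319,247,53),P(449,247,53),"mat edge",P(125,306,3),P(655,328,3))
print("bracket",[P(*q,5) for q in[(148,388),(322,378),(329,462)]])
```

```text
top [447.3  53.1] [447.7 119. ] [399.3  55.8] [399.6 116.8] mat edge [446.3 -70.3] [462.6 252.6]
bracket [array([500.9, -63.7]), array([493.8,  47.3]), array([556.3,  49.1])]
```

jog_arm:
  motion:
    - {"dx": 0, "dy": 0, "dz": -1.2, "rx": 0, "ry": 0, "rz": 0}
    - {"dx": 0, "dy": 0, "dz": -2.4, "rx": 0, "ry": 0, "rz": 0}
    - {"dx": 0, "dy": 0.03, "dz": -3.4, "rx": 0, "ry": 0, "rz": 0}
    - {"dx": 0, "dy": 0.03, "dz": -3.85, "rx": 0, "ry": 0, "rz": 0}
    - {"dx": 0, "dy": 0.03, "dz": -3.85, "rx": 0, "ry": 0, "rz": 0}

```text
time_s: 8.25
position: [421.9, 85.6, 14.2]
ee_rot: [-180.0, -0.3, 179.8]
force: [-0.4, -1.0, -0.4]
grip_width: 85.5
gripper_force: 0.0
```

jog_arm:
  motion:
    - {"dx": 0, "dy": 0, "dz": 0, "rx": 0, "ry": 0, "rz": 0}
    - {"dx": 0, "dy": 0, "dz": 0, "rx": 0, "ry": 0, "rz": 0}
    - {"dx": 0, "dy": 0, "dz": 0, "rx": 0, "ry": 0, "rz": 0}
    - {"dx": 0, "dy": 0, "dz": 0, "rx": 0, "ry": 0, "rz": 0}
    - {"dx": 0, "dy": 0, "dz": 0, "rx": 0, "ry": 0, "rz": 0}
  claw: 0.4
  newtons: 30

```text
time_s: 8.75
position: [426.5, 86.5, 18.3]
ee_rot: [180.0, 0.3, 179.8]
force: [0.3, -0.1, 4.7]
grip_width: 49.5
gripper_force: 31.8
```

jog_arm:
  motion:
    - {"dx": 0, "dy": 0, "dz": 0, "rx": 0, "ry": 0, "rz": 0}
    - {"dx": 0, "dy": 0, "dz": 0, "rx": 0, "ry": 0, "rz": 0}
    - {"dx": 0, "dy": 0, "dz": 0, "rx": 0, "ry": 0, "rz": 0}

```text
time_s: 9.05
position: [426.4, 86.4, 18.3]
ee_rot: [180.0, 0.3, 179.8]
force: [-0.9, 0.9, 6.0]
grip_width: 49.3
gripper_force: 31.8
```

The buffer collapsed to 49.4 mm, so it's the tired one and goes back to its pocket.

jog_arm:
  motion:
    - {"dx": 0, "dy": 0, "dz": 0, "rx": 0, "ry": 0, "rz": 0}
    - {"dx": 0, "dy": 0, "dz": 0, "rx": 0, "ry": 0, "rz": 0}
    - {"dx": 0, "dy": 0, "dz": 0, "rx": 0, "ry": 0, "rz": 0}
    - {"dx": 0, "dy": 0, "dz": 0.5, "rx": 0, "ry": 0, "rz": 0}
    - {"dx": 0, "dy": 0, "dz": 1.5, "rx": 0, "ry": 0, "rz": 0}
  claw: 1

```text
time_s: 9.55
position: [421.6, 85.2, 60.0]
ee_rot: [-180.0, -0.3, 179.8]
force: [0.1, 0.1, 1.4]
grip_width: 85.1
gripper_force: 0.0
```

jog_arm:
  motion:
    - {"dx": 0, "dy": 0, "dz": 1.2, "rx": 0, "ry": 0, "rz": 0}
    - {"dx": 0, "dy": 0, "dz": 2.4, "rx": 0, "ry": 0, "rz": -1.4}
    - {"dx": 0, "dy": 0, "dz": 2.4, "rx": 0, "ry": 0, "rz": -2.8}
    - {"dx": 0, "dy": 0, "dz": 2.4, "rx": 0, "ry": 0, "rz": -4.2}
    - {"dx": 0, "dy": 0, "dz": 2.4, "rx": 0, "ry": 0, "rz": -5.6}

```text
time_s: 10.05
position: [424.1, 85.5, 133.6]
ee_rot: [-180.0, 0.1, 145.9]
force: [-0.4, -0.5, -0.5]
grip_width: 85.4
gripper_force: 0.0
```

jog_arm:
  motion:
    - {"dx": 0, "dy": 0, "dz": 0, "rx": 0, "ry": 0, "rz": -1.4}
    - {"dx": 0, "dy": 0, "dz": 0, "rx": 0, "ry": 0, "rz": -2.8}
    - {"dx": 0, "dy": 0, "dz": 0, "rx": 0, "ry": 0, "rz": -4.2}
    - {"dx": 0, "dy": 0, "dz": 0, "rx": 0, "ry": 0, "rz": -5.6}
    - {"dx": 0, "dy": 0, "dz": 0, "rx": 0, "ry": 0, "rz": -7}

```text
time_s: 10.55
position: [423.7, 85.7, 133.1]
ee_rot: [-180.0, 0.0, 103.9]
force: [0.1, 0.4, 0.1]
grip_width: 85.7
gripper_force: 0.0
```

jog_arm:
  motion:
    - {"dx": 0, "dy": -0.1, "dz": 0, "rx": 0, "ry": 0, "rz": -1.4}
    - {"dx": 0, "dy": -0.2, "dz": 0, "rx": 0, "ry": 0, "rz": -2.4}
    - {"dx": 0, "dy": -0.2, "dz": 0, "rx": 0, "ry": 0, "rz": -2.4}
    - {"dx": 0, "dy": -0.2, "dz": 0, "rx": 0, "ry": 0, "rz": -2.4}
  claw: 0.65

```text
time_s: 10.95
position: [423.8, 79.8, 133.1]
ee_rot: [-180.0, 0.0, 89.9]
force: [-0.1, -0.4, 1.2]
grip_width: 55.5
gripper_force: 0.0
```

Run:
```python
from h import *
o=sensors.observe();w=grab_frame("wrist");print(o["position"],o["ee_rot"],o["grip_width"])
np.savez("w4.npz",frame=w["frame"],K=w["intrinsics"],k1=w["k1"],mount=w["mount"],pos=o["position"],rot=o["ee_rot"])
# bright (buffer) pixels over the mat
p=proj(w,[[424,86,28]],o)[0];g=cv2.cvtColor(w["frame"],6);h,s=g.shape;m=np.zeros_like(g)
u,v=p.astype(int);print(p)
R=g[max(v-70,0):v+70,u-50:u+50]>110
n,l,st,c=cv2.connectedComponentsWithStats(R.astype(np.uint8))
for i in range(1,n):
    if st[i,4]>150: x,y,ww,hh,_=st[i];x+=u-50;y+=max(v-70,0);print(x,y,ww,hh,plane(w,(x,y+hh/2),28,o).round(1),plane(w,(x+ww,y+hh/2),28,o).round(1),"top53:",plane(w,(x+ww/2,y),53,o).round(1),plane(w,(x+ww/2,y+hh),53,o).round(1))
```

```text
[423.82158613  79.82842426 133.09666127] [-1.79986800e+02  3.10078544e-03  8.99464202e+01] 55.45290419087672
[254.93392747 180.60746651]
221 110 83 140 [396.9  86.5  28. ] [463.3  86.5  28. ] top53: [429.2 142.7  53. ] [429.8  37.4  53. ]
234 169 47 48 [407.   75.6  28. ] [445.1  75.5  28. ] top53: [425.9 101.7  53. ] [425.9  64.9  53. ]
```

jog_arm:
  motion:
    - {"dx": 0, "dy": 0, "dz": -1.2, "rx": 0, "ry": 0, "rz": 0}
    - {"dx": 0, "dy": 0, "dz": -2.4, "rx": 0, "ry": 0, "rz": 0}
    - {"dx": 0, "dy": 0, "dz": -3.4, "rx": 0, "ry": 0, "rz": 0}
    - {"dx": 0, "dy": 0, "dz": -4, "rx": 0, "ry": 0, "rz": 0}
    - {"dx": 0, "dy": 0, "dz": -4, "rx": 0, "ry": 0, "rz": 0}

```text
time_s: 11.5
position: [421.3, 79.6, 10.9]
ee_rot: [-179.6, -0.0, 89.9]
force: [0.1, 0.6, 0.3]
grip_width: 55.4
gripper_force: 0.0
```

jog_arm:
  motion:
    - {"dx": 0, "dy": 0, "dz": 0, "rx": 0, "ry": 0, "rz": 0}
    - {"dx": 0, "dy": 0, "dz": 0, "rx": 0, "ry": 0, "rz": 0}
    - {"dx": 0, "dy": 0, "dz": 0, "rx": 0, "ry": 0, "rz": 0}
    - {"dx": 0, "dy": 0, "dz": 0, "rx": 0, "ry": 0, "rz": 0}
    - {"dx": 0, "dy": 0, "dz": 0, "rx": 0, "ry": 0, "rz": 0}
  claw: 0.3
  newtons: 40

```text
time_s: 12.0
position: [425.1, 80.0, 14.2]
ee_rot: [179.9, 0.0, 89.8]
force: [-0.1, 0.9, 4.9]
grip_width: 32.5
gripper_force: 40.4
```

jog_arm:
  motion:
    - {"dx": 0, "dy": 0, "dz": 0.8, "rx": 0, "ry": 0, "rz": 0}
    - {"dx": 0, "dy": 0, "dz": 1.6, "rx": 0, "ry": 0, "rz": 0}
    - {"dx": 0, "dy": 0, "dz": 2.4, "rx": 0, "ry": 0, "rz": 0}
    - {"dx": 0, "dy": 0, "dz": 3, "rx": 0, "ry": 0, "rz": 0}
    - {"dx": 0, "dy": 0, "dz": 3, "rx": 0, "ry": 0, "rz": 0}

```text
time_s: 12.5
position: [426.0, 79.9, 105.2]
ee_rot: [179.7, 0.0, 89.8]
force: [-0.2, 0.4, -1.8]
grip_width: 32.9
gripper_force: 40.9
```

jog_arm:
  motion:
    - {"dx": 0.9, "dy": 0.6, "dz": 0, "rx": 0, "ry": 0, "rz": 0}
    - {"dx": 1.8, "dy": 1.2, "dz": 0, "rx": 0, "ry": 0, "rz": 0}
    - {"dx": 2.8, "dy": 1.9, "dz": 0, "rx": 0, "ry": 0, "rz": 0}
    - {"dx": 3.75, "dy": 2.58, "dz": 0, "rx": 0, "ry": 0, "rz": 0}
    - {"dx": 3.75, "dy": 2.58, "dz": 0, "rx": 0, "ry": 0, "rz": 0}

```text
time_s: 13.0
position: [539.7, 161.1, 102.4]
ee_rot: [179.8, -0.3, 89.9]
force: [-0.1, -0.2, -1.9]
grip_width: 32.6
gripper_force: 40.9
```

Run:
```python
from h import *
o=sensors.observe();w=grab_frame("wrist");print(o["position"])
cv2.imwrite("pics/w5.png",cv2.resize(w["frame"],(768,576),interpolation=2)[...,::-1])
np.savez("w5.npz",frame=w["frame"],K=w["intrinsics"],k1=w["k1"],mount=w["mount"],pos=o["position"],rot=o["ee_rot"])
```

```text
[539.71944171 161.11851327 102.36431085]
```

View pics/w5.png

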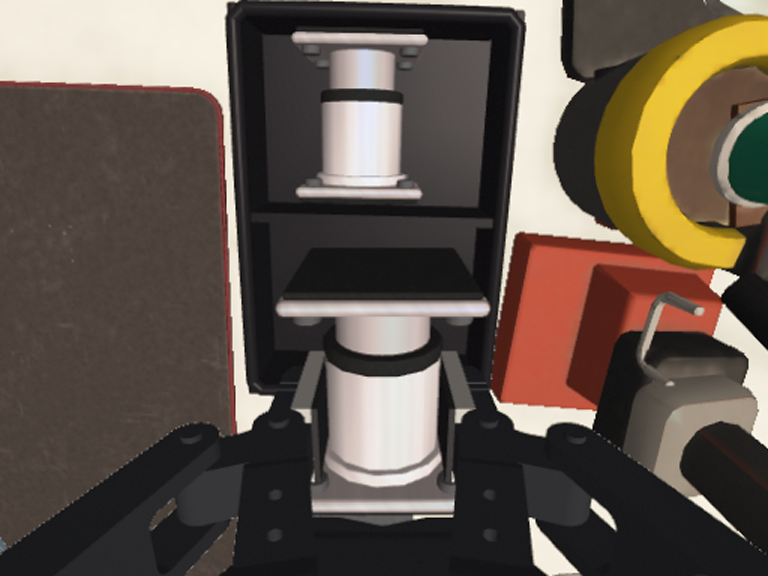

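The buffer is held level. Its +y plate's outer top edge is at row 298, and the divider is at row 212.

```bash
python3 - <<'E'
from h import *
z=np.load("w5.npz");w=dict(frame=z["frame"],intrinsics=z["K"],k1=float(z["k1"]),mount=z["mount"]);o=dict(position=z["pos"],ee_rot=z["rot"])
P=lambda u,v,h:plane(w,((u+.5)/1.5-.5,(v+.5)/1.5-.5),h,o)[:2].round(1)
print("held +y plate",P(277,299,141),P(489,299,141),"-y outer",P(384,514,141),"divider -y edge",P(250,219,46),P(495,226,46),"tray low",P(248,393,46),P(490,388,46))
E
python3 -c "
from h import *
print(sensors.observe()['position'])"
```

```text
held +y plate [515.7 201.3] [564.3 201.2] -y outer [540.2 140.3] divider -y edge [484.9 204.1] [587.1 200.9] tray low [477.2 122.6] [589.9 124.9]
[537.14099596 159.06317305 101.69657704]
```

jog_arm:
  motion:
    - {"dx": -0.05, "dy": -0.05, "dz": 0, "rx": 0, "ry": 0, "rz": 0}
    - {"dx": -0.05, "dy": -0.05, "dz": 0, "rx": 0, "ry": 0, "rz": 0}
    - {"dx": -0.05, "dy": -0.05, "dz": -0.6, "rx": 0, "ry": 0, "rz": 0}
    - {"dx": -0.05, "dy": -0.05, "dz": -1.2, "rx": 0, "ry": 0, "rz": 0}
    - {"dx": -0.05, "dy": -0.05, "dz": -1.5, "rx": 0, "ry": 0, "rz": 0}

```text
time_s: 13.55
position: [532.9, 153.8, 56.4]
ee_rot: [-179.8, 0.1, 89.8]
force: [0.1, -1.2, -2.8]
grip_width: 32.9
gripper_force: 40.9
```

jog_arm:
  motion:
    - {"dx": 0, "dy": 0, "dz": -0.3, "rx": 0, "ry": 0, "rz": 0}
    - {"dx": 0, "dy": 0, "dz": -0.6, "rx": 0, "ry": 0, "rz": 0}
    - {"dx": 0, "dy": 0, "dz": -0.9, "rx": 0, "ry": 0, "rz": 0}
    - {"dx": 0, "dy": 0, "dz": -1.2, "rx": 0, "ry": 0, "rz": 0}
    - {"dx": 0, "dy": 0, "dz": -1.35, "rx": 0, "ry": 0, "rz": 0}

```text
time_s: 14.05
position: [534.6, 155.5, 16.7]
ee_rot: [-179.9, 0.0, 89.8]
force: [-1.0, -0.1, -1.8]
grip_width: 32.7
gripper_force: 40.9
```

jog_arm:
  motion:
    - {"dx": 0, "dy": 0, "dz": 0, "rx": 0, "ry": 0, "rz": 0}
    - {"dx": 0, "dy": 0, "dz": -0.05, "rx": 0, "ry": 0, "rz": 0}
    - {"dx": 0, "dy": 0, "dz": -0.08, "rx": 0, "ry": 0, "rz": 0}
    - {"dx": 0, "dy": 0, "dz": -0.08, "rx": 0, "ry": 0, "rz": 0}

```text
time_s: 14.45
position: [535.3, 155.8, 15.5]
ee_rot: [180.0, -0.0, 89.8]
force: [0.1, 0.2, -2.1]
grip_width: 32.6
gripper_force: 40.9
```

jog_arm:
  motion:
    - {"dx": 0, "dy": 0, "dz": -0.03, "rx": 0, "ry": 0, "rz": 0}
    - {"dx": 0, "dy": 0, "dz": -0.03, "rx": 0, "ry": 0, "rz": 0}
    - {"dx": 0, "dy": 0, "dz": 0, "rx": 0, "ry": 0, "rz": 0}
    - {"dx": 0, "dy": 0, "dz": 1, "rx": 0, "ry": 0, "rz": 0}
    - {"dx": 0, "dy": 0, "dz": 2.5, "rx": 0, "ry": 0, "rz": 0}
  claw: 0.6

```text
time_s: 14.95
position: [532.4, 154.7, 88.6]
ee_rot: [-179.6, 0.1, 89.8]
force: [1.4, -0.7, -0.4]
grip_width: 51.5
gripper_force: 0.0
```

jog_arm:
  motion:
    - {"dx": 0, "dy": 0, "dz": 1, "rx": 0, "ry": 0, "rz": 0}
    - {"dx": -0.1, "dy": 1.4, "dz": 1, "rx": 0, "ry": 0, "rz": 0}
    - {"dx": -0.1, "dy": 2.7, "dz": 1, "rx": 0, "ry": 0, "rz": 0}
    - {"dx": -0.1, "dy": 2.7, "dz": 1, "rx": 0, "ry": 0, "rz": 0}
    - {"dx": -0.1, "dy": 2.7, "dz": 1, "rx": 0, "ry": 0, "rz": 0}

```text
time_s: 15.45
position: [531.6, 238.6, 120.8]
ee_rot: [180.0, -0.0, 90.0]
force: [0.5, -0.3, 0.7]
grip_width: 51.3
gripper_force: 0.0
```

Run:
```python
from h import *
o=sensors.observe();w=grab_frame("wrist");s=grab_frame("side");print(o["position"])
cv2.imwrite("pics/w6.png",np.hstack([w["frame"],cv2.resize(s["frame"][190:280,170:290],None,fx=2,fy=4.2667,interpolation=2)])[...,::-1])
print(proj(w,[[531.5,238,31]],o))
```

```text
[531.57700407 238.5990551  120.8353099 ]
[[254.49710562 194.74295639]]
```

View pics/w6.png

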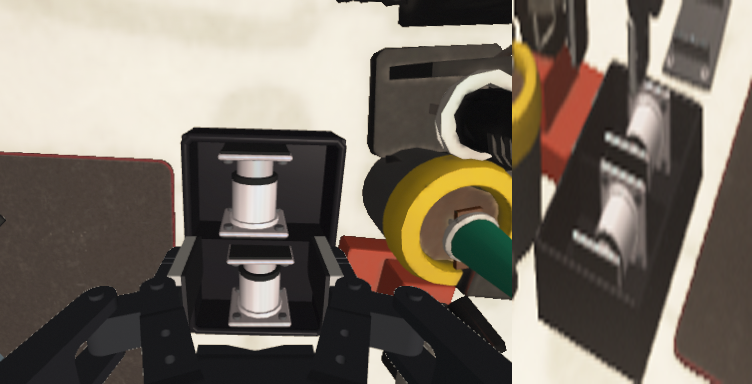

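The tired buffer lies flat in its pocket, centred near (260,285). The second buffer's housing is in line with the gripper at (255,200).

jog_arm:
  motion:
    - {"dx": 0, "dy": 0, "dz": -1, "rx": 0, "ry": 0, "rz": 0}
    - {"dx": 0, "dy": 0, "dz": -2, "rx": 0, "ry": 0, "rz": 0}
    - {"dx": 0, "dy": 0, "dz": -3, "rx": 0, "ry": 0, "rz": 0}
    - {"dx": 0, "dy": 0, "dz": -3.55, "rx": 0, "ry": 0, "rz": 0}
    - {"dx": 0, "dy": 0, "dz": -3.55, "rx": 0, "ry": 0, "rz": 0}

```text
time_s: 16.05
position: [530.1, 233.9, 10.9]
ee_rot: [-179.7, 0.2, 89.7]
force: [0.3, -1.1, -0.6]
grip_width: 51.3
gripper_force: 0.0
```

jog_arm:
  motion:
    - {"dx": 0, "dy": 0, "dz": 0, "rx": 0, "ry": 0, "rz": 0}
    - {"dx": 0, "dy": 0, "dz": 0, "rx": 0, "ry": 0, "rz": 0}
    - {"dx": 0, "dy": 0, "dz": 0, "rx": 0, "ry": 0, "rz": 0}
    - {"dx": 0, "dy": 0, "dz": 0, "rx": 0, "ry": 0, "rz": 0}
    - {"dx": 0, "dy": 0, "dz": 0, "rx": 0, "ry": 0, "rz": 0}
  claw: 0.3
  newtons: 40

```text
time_s: 16.55
position: [532.9, 237.0, 14.9]
ee_rot: [179.9, -0.0, 89.8]
force: [0.7, -0.7, 3.3]
grip_width: 32.8
gripper_force: 40.3
```

jog_arm:
  motion:
    - {"dx": 0, "dy": 0, "dz": 0.8, "rx": 0, "ry": 0, "rz": 0}
    - {"dx": 0, "dy": 0, "dz": 1.6, "rx": 0, "ry": 0, "rz": 0}
    - {"dx": 0, "dy": 0, "dz": 2.4, "rx": 0, "ry": 0, "rz": 0}
    - {"dx": 0, "dy": 0, "dz": 3, "rx": 0, "ry": 0, "rz": 0}
    - {"dx": 0, "dy": 0, "dz": 3, "rx": 0, "ry": 0, "rz": 0}

```text
time_s: 17.05
position: [534.1, 238.1, 106.7]
ee_rot: [179.7, -0.1, 89.8]
force: [0.8, -0.1, -1.6]
grip_width: 32.6
gripper_force: 40.4
```

jog_arm:
  motion:
    - {"dx": -0.8, "dy": -1.2, "dz": 0, "rx": 0, "ry": 0, "rz": 0}
    - {"dx": -1.6, "dy": -2.4, "dz": 0, "rx": 0, "ry": 0, "rz": 0}
    - {"dx": -2.4, "dy": -3.6, "dz": 0, "rx": 0, "ry": 0, "rz": 0}
    - {"dx": -3.2, "dy": -4.7, "dz": 0, "rx": 0, "ry": 0, "rz": 0}
    - {"dx": -3.62, "dy": -5.27, "dz": 0, "rx": 0, "ry": 0, "rz": 0}

```text
time_s: 17.55
position: [419.1, 74.6, 101.7]
ee_rot: [-179.7, 0.2, 89.6]
force: [-0.2, 0.1, -1.5]
grip_width: 32.4
gripper_force: 40.5
```

jog_arm:
  motion:
    - {"dx": 0, "dy": 0, "dz": 0, "rx": 0, "ry": 0, "rz": 0}
    - {"dx": 0, "dy": 0, "dz": -1, "rx": 0, "ry": 0, "rz": 0}
    - {"dx": 0, "dy": 0, "dz": -1.9, "rx": 0, "ry": 0, "rz": 0}
    - {"dx": 0, "dy": 0, "dz": -2.6, "rx": 0, "ry": 0, "rz": 0}
    - {"dx": 0, "dy": 0, "dz": -2.9, "rx": 0, "ry": 0, "rz": 0}

```text
time_s: 18.05
position: [421.8, 79.2, 14.5]
ee_rot: [-179.8, -0.0, 89.9]
force: [0.0, 0.3, -2.2]
grip_width: 33.0
gripper_force: 40.5
```

jog_arm:
  motion:
    - {"dx": 0, "dy": 0, "dz": -0.03, "rx": 0, "ry": 0, "rz": 0}
    - {"dx": 0, "dy": 0, "dz": -0.06, "rx": 0, "ry": 0, "rz": 0}
    - {"dx": 0, "dy": 0, "dz": -0.06, "rx": 0, "ry": 0, "rz": 0}
    - {"dx": 0, "dy": 0, "dz": -0.06, "rx": 0, "ry": 0, "rz": 0}

```text
time_s: 18.45
position: [424.3, 78.8, 15.8]
ee_rot: [179.9, -0.0, 89.8]
force: [0.5, 0.2, -2.1]
grip_width: 32.6
gripper_force: 40.5
```

jog_arm:
  motion:
    - {"dx": 0, "dy": 0, "dz": -0.03, "rx": 0, "ry": 0, "rz": 0}
    - {"dx": 0, "dy": 0, "dz": -0.06, "rx": 0, "ry": 0, "rz": 0}
    - {"dx": 0, "dy": 0, "dz": -0.06, "rx": 0, "ry": 0, "rz": 0}

```text
time_s: 18.75
position: [424.0, 78.5, 13.9]
ee_rot: [180.0, 0.0, 89.8]
force: [-1.4, -0.0, 3.7]
grip_width: 32.6
gripper_force: 41.1
```

jog_arm:
  motion:
    - {"dx": 0, "dy": 0, "dz": 0, "rx": 0, "ry": 0, "rz": 0}
    - {"dx": 0, "dy": 0, "dz": 0, "rx": 0, "ry": 0, "rz": 0}
    - {"dx": 0, "dy": 0, "dz": 0.5, "rx": 0, "ry": 0, "rz": 0}
    - {"dx": 0, "dy": 0, "dz": 1.5, "rx": 0, "ry": 0, "rz": 0}
    - {"dx": 0, "dy": 0, "dz": 3, "rx": 0, "ry": 0, "rz": 0}
  claw: 0.65

```text
time_s: 19.25
position: [421.0, 78.3, 102.2]
ee_rot: [-179.7, -0.0, 89.8]
force: [1.5, -1.3, 0.4]
grip_width: 55.6
gripper_force: 0.0
```

jog_arm:
  motion:
    - {"dx": 0, "dy": 0.1, "dz": 0.8, "rx": 0, "ry": 0, "rz": 1.4}
    - {"dx": 0, "dy": 0.1, "dz": 0.8, "rx": 0, "ry": 0, "rz": 2.8}
    - {"dx": 0, "dy": 0.2, "dz": 0.8, "rx": 0, "ry": 0, "rz": 4.2}
    - {"dx": 0, "dy": 0.2, "dz": 0.8, "rx": 0, "ry": 0, "rz": 5.6}
    - {"dx": 0, "dy": 0.22, "dz": 0.8, "rx": 0, "ry": 0, "rz": 7}
  claw: 1

```text
time_s: 19.75
position: [423.4, 85.2, 127.3]
ee_rot: [180.0, 0.0, 132.2]
force: [-0.8, 0.1, -0.9]
grip_width: 85.4
gripper_force: 0.0
```

jog_arm:
  motion:
    - {"dx": 0, "dy": 0, "dz": 0, "rx": 0, "ry": 0, "rz": 1.4}
    - {"dx": 0, "dy": 0, "dz": 0, "rx": 0, "ry": 0, "rz": 2.8}
    - {"dx": 0, "dy": 0, "dz": 0, "rx": 0, "ry": 0, "rz": 4.2}
    - {"dx": 0, "dy": 0, "dz": 0, "rx": 0, "ry": 0, "rz": 5.6}
    - {"dx": 0, "dy": 0, "dz": 0, "rx": 0, "ry": 0, "rz": 7}

```text
time_s: 20.25
position: [423.4, 85.2, 127.1]
ee_rot: [-180.0, 0.0, 174.2]
force: [0.2, 0.4, 0.0]
grip_width: 85.2
gripper_force: 0.0
```

jog_arm:
  motion:
    - {"dx": 0, "dy": 0, "dz": 0, "rx": 0, "ry": 0, "rz": 1}
    - {"dx": 0, "dy": 0, "dz": 0, "rx": 0, "ry": 0, "rz": 1}
    - {"dx": 0, "dy": 0, "dz": 0, "rx": 0, "ry": 0, "rz": 1}

```text
time_s: 20.55
position: [423.4, 85.2, 127.1]
ee_rot: [180.0, -0.0, 179.7]
force: [-0.2, -0.8, 0.5]
grip_width: 85.6
gripper_force: 0.0
```

Run:
```python
from h import *
o=sensors.observe();w=grab_frame("wrist");print(o["position"],o["ee_rot"])
np.savez("w7.npz",frame=w["frame"],K=w["intrinsics"],k1=w["k1"],mount=w["mount"],pos=o["position"],rot=o["ee_rot"])
hsv=cv2.cvtColor(w["frame"],cv2.COLOR_RGB2HSV)
# plate top corner expected pixels vs. bright columns
p=proj(w,[[424+dx,85+dy,53] for dx in(-25,25) for dy in(-32,32)],o);print(p.round(1))
g=cv2.cvtColor(w["frame"],cv2.COLOR_RGB2GRAY)
r=int(p[2:,1].mean())-4
for rr in(r-4,r-10,r-20): print(rr,np.where(g[rr,195:320]>95)[0]+195)
```

```text
[423.37134933  85.15184707 127.11096636] [ 1.79995432e+02 -5.55283743e-03  1.79686253e+02]
[[207.2 166.5]
 [299.8 166. ]
 [210.6 232.7]
 [297.4 232.2]]
224 [195 196 197 198 199 200 201 202 203 204 205 206 207 208 209 210 211 212
 215 216 217 218 219 220 222 223 224 225 226 227 228 229 230 231 232 233
 234 235 236 237 238 239 240 241 242 243 244 245 246 247 248 249 250 251
 252 253 254 255 256 257 258 259 260 261 262 263 264 265 266 267 268 269
 270 271 272 273 274 275 276 277 278 279 280 281 282 283 284 285 286 288
 289 291 292 293 294 295 296 299 300 301 302 303 304 305 306 307 308 309
 310 311 312 313 314 315 316 317 318 319]
218 [195 196 197 198 199 200 201 202 203 204 205 206 207 208 209 210 211 215
 216 217 218 219 225 226 227 228 229 230 231 232 233 234 235 236 237 238
 239 240 241 242 243 244 245 246 247 248 249 250 251 252 253 254 255 256
 257 258 259 260 261 262 263 264 265 266 267 268 269 270 271 272 273 274
 275 276 277 278 279 280 281 282 283 284 285 286 291 292 293 294 295 296
 299 300 301 302 303 304 305 306 307 308 309 310 311 312 313 314 315 316
 317 318 319]
208 [214 215 216 217 218 219 220 221 222 223 224 225 226 227 228 229 230 231
 232 233 234 235 236 237 238 239 240 241 242 243 244 245 246 247 248 249
 250 251 252 253 254 255 256 257 258 259 260 261 262 263 264 272 273 274
 275 276 277 278 279 280 281 282 283 284 285 292 293 294 295 296]
```

jog_arm:
  motion:
    - {"dx": 0, "dy": 0, "dz": -1.2, "rx": 0, "ry": 0, "rz": 0}
    - {"dx": 0, "dy": 0.02, "dz": -2.4, "rx": 0, "ry": 0, "rz": 0}
    - {"dx": 0, "dy": 0.02, "dz": -3.3, "rx": 0, "ry": 0, "rz": 0}
    - {"dx": 0, "dy": 0.02, "dz": -3.63, "rx": 0, "ry": 0, "rz": 0}
    - {"dx": 0, "dy": 0.02, "dz": -3.63, "rx": 0, "ry": 0, "rz": 0}

```text
time_s: 21.1
position: [422.3, 85.8, 17.3]
ee_rot: [-180.0, -0.2, 179.8]
force: [0.4, 0.0, -0.2]
grip_width: 85.5
gripper_force: 0.0
```

jog_arm:
  motion:
    - {"dx": 0, "dy": 0, "dz": 0, "rx": 0, "ry": 0, "rz": 0}
    - {"dx": 0, "dy": 0, "dz": 0, "rx": 0, "ry": 0, "rz": 0}
    - {"dx": 0, "dy": 0, "dz": 0, "rx": 0, "ry": 0, "rz": 0}
    - {"dx": 0, "dy": 0, "dz": 0, "rx": 0, "ry": 0, "rz": 0}
    - {"dx": 0, "dy": 0, "dz": 0, "rx": 0, "ry": 0, "rz": 0}
  claw: 0.4
  newtons: 24

```text
time_s: 21.6
position: [425.3, 86.3, 20.3]
ee_rot: [-180.0, 0.2, 179.8]
force: [-1.4, 0.5, 5.8]
grip_width: 60.3
gripper_force: 24.9
```

jog_arm:
  motion:
    - {"dx": 0, "dy": 0, "dz": 0, "rx": 0, "ry": 0, "rz": 0}
    - {"dx": 0, "dy": 0, "dz": 0, "rx": 0, "ry": 0, "rz": 0}
    - {"dx": 0, "dy": 0, "dz": 0, "rx": 0, "ry": 0, "rz": 0}
    - {"dx": 0, "dy": 0, "dz": 0, "rx": 0, "ry": 0, "rz": 0}
    - {"dx": 0, "dy": 0, "dz": 0, "rx": 0, "ry": 0, "rz": 0}
  newtons: 45

```text
time_s: 22.1
position: [425.6, 86.6, 21.0]
ee_rot: [-180.0, 0.3, 179.8]
force: [-3.1, 0.7, 11.9]
grip_width: 57.5
gripper_force: 45.4
```

Run:
```python
from h import *
o=sensors.observe();w=grab_frame("wrist");s=grab_frame("side");print(o["position"],o["ee_rot"],o["grip_width"])
np.savez("w8.npz",frame=w["frame"],K=w["intrinsics"],k1=w["k1"],mount=w["mount"],pos=o["position"],rot=o["ee_rot"])
```

```text
[425.62100047  86.63143815  21.00054949] [-179.96580994    0.25023467  179.81685763] 57.53868447922968
```

The second buffer holds at 60.3 mm under 24 N and 57.5 mm under 45 N, so it's the firm one. I'll carry it above the bracket and take a close look.

jog_arm:
  motion:
    - {"dx": 0, "dy": 0, "dz": 0.8, "rx": 0, "ry": 0, "rz": 0}
    - {"dx": 0, "dy": 0, "dz": 1.6, "rx": 0, "ry": 0, "rz": 0}
    - {"dx": 0, "dy": 0, "dz": 2.4, "rx": 0, "ry": 0, "rz": 0}
    - {"dx": 0, "dy": 0, "dz": 3.1, "rx": 0, "ry": 0, "rz": 0.2}
    - {"dx": 0, "dy": 0, "dz": 3.75, "rx": 0, "ry": 0, "rz": 0.5}

```text
time_s: 22.7
position: [423.7, 85.7, 132.5]
ee_rot: [-179.9, 0.1, -177.1]
force: [-0.3, -0.5, -1.9]
grip_width: 56.6
gripper_force: 49.4
```

jog_arm:
  motion:
    - {"dx": 0.8, "dy": -0.7, "dz": 0, "rx": 0, "ry": 0, "rz": 0}
    - {"dx": 1.6, "dy": -1.4, "dz": 0, "rx": 0, "ry": 0, "rz": 0}
    - {"dx": 2.4, "dy": -2.1, "dz": 0, "rx": 0, "ry": 0, "rz": 0}
    - {"dx": 3.1, "dy": -2.8, "dz": 0, "rx": 0, "ry": 0, "rz": 0}
    - {"dx": 3.45, "dy": -3.1, "dz": 0, "rx": 0, "ry": 0, "rz": 0}

```text
time_s: 23.2
position: [529.0, -10.5, 131.6]
ee_rot: [-179.9, 0.1, -177.4]
force: [0.1, -0.9, -1.9]
grip_width: 56.5
gripper_force: 49.4
```

jog_arm:
  motion:
    - {"dx": 0, "dy": 0, "dz": 0, "rx": 0, "ry": 0, "rz": 0}
    - {"dx": 0, "dy": 0, "dz": 0, "rx": 0, "ry": 0, "rz": 0}
    - {"dx": 0, "dy": 0, "dz": 0, "rx": 0, "ry": 0, "rz": 0}

```text
time_s: 23.5
position: [525.4, -5.2, 130.8]
ee_rot: [180.0, -0.1, -177.0]
force: [0.0, 0.6, -2.0]
grip_width: 56.5
gripper_force: 49.4
```

Run:
```python
from h import *
o=sensors.observe();w=grab_frame("wrist");print(o["position"],o["ee_rot"],o["grip_width"])
np.savez("w9.npz",frame=w["frame"],K=w["intrinsics"],k1=w["k1"],mount=w["mount"],pos=o["position"],rot=o["ee_rot"])
f=w["frame"];crop=f[130:330,130:396]
cv2.imwrite("pics/w9.png",cv2.resize(crop,None,fx=3,fy=3,interpolation=2)[...,::-1])
```

```text
[525.37241529  -5.24921824 130.75036725] [ 1.79983835e+02 -6.87759313e-02 -1.77001965e+02] 56.521481051920524
```

View pics/w9.png

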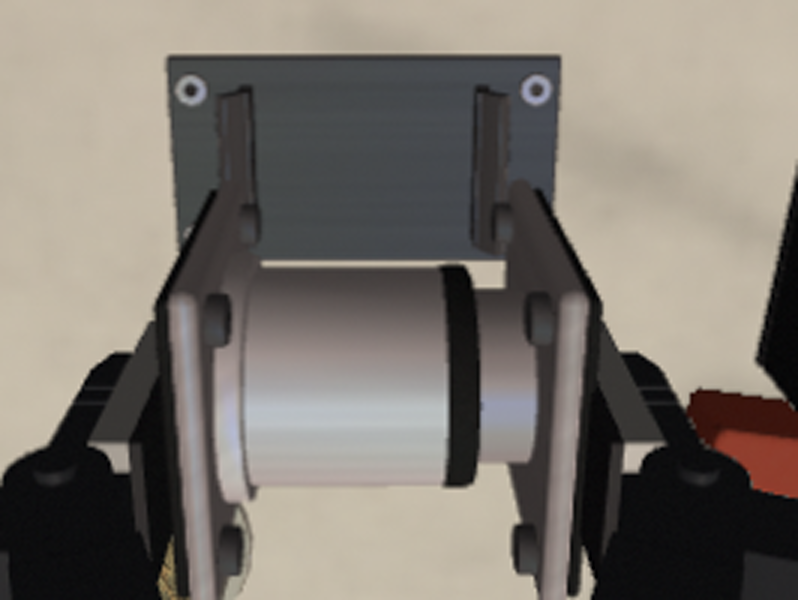

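The buffer is held square above the bracket. In the crop, the plate's near edge runs from (167,56) to (560,56), its far edge is at row 259, and the ears' inner faces are at columns 253 and 473. The buffer's outer ends are at columns 159 and 600.

Run:
```python
from h import *
z=np.load("w9.npz");w=dict(frame=z["frame"],intrinsics=z["K"],k1=float(z["k1"]),mount=z["mount"]);o=dict(position=z["pos"],ee_rot=z["rot"])
P=lambda u,v,h:plane(w,(130+(u+.5)/3-.5,130+(v+.5)/3-.5),h,o)
Rt=Ro.from_euler("xyz",o["ee_rot"],degrees=True).as_matrix();T=lambda p:(Rt.T@(p-o["position"])).round(1)
L=dict(nl=(167,56,5),nr=(560,56,5),farmid=(378,260,5),scl=(190,90,5),scr=(536,90,5),earLi=(253,100,14),earRi=(474,100,14),earLb=(255,180,6),earRb=(472,180,6),bufL=(159,300,162.8),bufR=(600,303,162.8),bufLb=(213,192,112.8),bufRb=(522,182,112.8))
for k,q in L.items(): p=P(*q);print(k,p.round(1),"tool",T(p))
print(sensors.observe()["position"])
```

```text
nl [500.6 -64.6   5. ] tool [ 27.7 -58.  125.8]
nr [494.9  45.6   5. ] tool [ 27.6  52.4 125.8]
farmid [559.   -2.2   5. ] tool [-33.9   1.3 125.7]
scl [510.  -58.1   5. ] tool [ 17.9 -52.1 125.8]
scr [504.9  39.9   5. ] tool [ 17.9  46.1 125.8]
earLi [509.9 -39.2  14. ] tool [ 17.  -33.1 116.8]
earRi [506.8  21.5  14. ] tool [ 17.   27.6 116.8]
earLb [535.5 -39.2   6. ] tool [ -8.5 -34.4 124.7]
earRb [532.2  23.8   6. ] tool [ -8.5  28.6 124.7]
bufL [501.9 -33.  162.8] tool [ 24.9 -26.5 -32. ]
bufR [499.4  22.3 162.8] tool [ 24.5  28.9 -32. ]
bufLb [504.  -34.2 112.8] tool [ 22.8 -27.8  18. ]
bufRb [499.4  19.7 112.8] tool [24.6 26.2 18. ]
[525.5124219   -5.37970632 130.75470699]
```

jog_arm:
  motion:
    - {"dx": 0.11, "dy": -0.09, "dz": -0.7, "rx": 0, "ry": 0, "rz": 0}
    - {"dx": 0.11, "dy": -0.09, "dz": -1.5, "rx": 0, "ry": 0, "rz": 0}
    - {"dx": 0.11, "dy": -0.09, "dz": -2.3, "rx": 0, "ry": 0, "rz": 0}
    - {"dx": 0.11, "dy": -0.09, "dz": -2.75, "rx": 0, "ry": 0, "rz": 0}
    - {"dx": 0.11, "dy": -0.09, "dz": -2.75, "rx": 0, "ry": 0, "rz": 0}

```text
time_s: 24.05
position: [527.7, -9.2, 46.5]
ee_rot: [180.0, -0.3, -177.1]
force: [-0.5, -0.4, -1.8]
grip_width: 56.6
gripper_force: 49.4
```

jog_arm:
  motion:
    - {"dx": 0, "dy": 0, "dz": 0, "rx": 0, "ry": 0, "rz": 0}
    - {"dx": 0, "dy": 0, "dz": -0.15, "rx": 0, "ry": 0, "rz": 0}
    - {"dx": 0, "dy": 0, "dz": -0.25, "rx": 0, "ry": 0, "rz": 0}
    - {"dx": 0, "dy": 0, "dz": -0.35, "rx": 0, "ry": 0, "rz": 0}
    - {"dx": 0, "dy": 0, "dz": -0.35, "rx": 0, "ry": 0, "rz": 0}

```text
time_s: 24.55
position: [530.0, -10.1, 37.6]
ee_rot: [-180.0, -0.0, -177.2]
force: [-0.2, -0.7, -1.2]
grip_width: 56.4
gripper_force: 49.4
```

Run:
```python
from h import *
o=sensors.observe();w=grab_frame("wrist");s=grab_frame("side");print(o["position"],o["ee_rot"],o["force"],o["ft_torque"],o["grip_width"])
np.savez("w10.npz",frame=w["frame"],K=w["intrinsics"],k1=w["k1"],mount=w["mount"],pos=o["position"],rot=o["ee_rot"])
```

```text
[530.03075225 -10.08388911  37.59427784] [-1.79990312e+02 -2.36685911e-02 -1.77188887e+02] [-0.20391182 -0.70321796 -1.21145525] [ 0.05030873 -0.01470616 -0.02012873] 56.431931210180245
```

jog_arm:
  motion:
    - {"dx": -0.04, "dy": 0.06, "dz": 0, "rx": 0, "ry": 0, "rz": 0}
    - {"dx": -0.04, "dy": 0.06, "dz": 0, "rx": 0, "ry": 0, "rz": 0}
    - {"dx": -0.04, "dy": 0.06, "dz": 0, "rx": 0, "ry": 0, "rz": 0}
    - {"dx": -0.04, "dy": 0.06, "dz": 0, "rx": 0, "ry": 0, "rz": 0}

```text
time_s: 25.05
position: [529.1, -8.1, 37.8]
ee_rot: [-180.0, 0.0, -177.2]
force: [-0.2, -0.5, -2.4]
grip_width: 56.6
gripper_force: 49.4
```

Run:
```python
from h import *
print(sensors.observe()["position"])
for n in("w9.npz","w10.npz"):
    z=np.load(n);w=dict(frame=z["frame"],intrinsics=z["K"],k1=float(z["k1"]),mount=z["mount"]);o=dict(position=z["pos"],ee_rot=z["rot"])
    # outer plate corners (near edge) and screws of bracket predicted from w9 estimate; measure screws by brightness near the prediction
    g=cv2.cvtColor(w["frame"],6)
    for X in([510,-58.1,5],[504.9,39.9,5]):
        p=proj(w,[X],o)[0];u,v=p.astype(int)
        c=g[max(v-14,0):v+14,u-14:u+14].astype(float);c=np.where(c>150,c,0)
        yy,xx=np.mgrid[max(v-14,0):max(v-14,0)+c.shape[0],u-14:u-14+c.shape[1]]
        if c.sum()>0:
            q=((xx*c).sum()/c.sum(),(yy*c).sum()/c.sum());print(n,p.round(1),np.round(q,1),(c>0).sum(),plane(w,q,5,o).round(1))
```

```text
[529.09050488  -8.06839245  37.84366044]
w9.npz [193.1 159.6] [186.1 155.9] 276 [507.1 -64.    5. ]
w9.npz [308.4 159.6] [313.6 154.9] 240 [500.6  43.9   5. ]
w10.npz [171.4 186.4] [157.9 188.2] 69 [511.4 -65.9   5. ]
```

jog_arm:
  motion:
    - {"dx": -0.01, "dy": 0, "dz": -0.08, "rx": 0, "ry": 0, "rz": 0}
    - {"dx": -0.02, "dy": 0, "dz": -0.16, "rx": 0, "ry": 0, "rz": 0}
    - {"dx": -0.02, "dy": 0, "dz": -0.24, "rx": 0, "ry": 0, "rz": 0}
    - {"dx": -0.02, "dy": 0, "dz": -0.24, "rx": 0, "ry": 0, "rz": 0}

```text
time_s: 25.45
position: [527.9, -8.2, 30.0]
ee_rot: [180.0, -0.1, -177.2]
force: [-0.2, -0.4, -2.3]
grip_width: 56.7
gripper_force: 49.4
```

jog_arm:
  motion:
    - {"dx": 0, "dy": 0, "dz": -0.08, "rx": 0, "ry": 0, "rz": 0}
    - {"dx": 0, "dy": 0, "dz": -0.15, "rx": 0, "ry": 0, "rz": 0}
    - {"dx": 0, "dy": 0, "dz": -0.15, "rx": 0, "ry": 0, "rz": 0}

```text
time_s: 25.75
position: [528.1, -8.1, 25.7]
ee_rot: [180.0, -0.0, -177.2]
force: [-0.6, -0.1, -2.0]
grip_width: 56.8
gripper_force: 49.4
```

jog_arm:
  motion:
    - {"dx": 0, "dy": 0, "dz": -0.04, "rx": 0, "ry": 0, "rz": 0}
    - {"dx": 0, "dy": 0, "dz": -0.08, "rx": 0, "ry": 0, "rz": 0}
    - {"dx": 0, "dy": 0, "dz": -0.08, "rx": 0, "ry": 0, "rz": 0}

```text
time_s: 26.05
position: [528.3, -8.1, 23.5]
ee_rot: [-180.0, -0.0, -177.2]
force: [-0.2, -0.1, -2.0]
grip_width: 56.3
gripper_force: 49.4
```

jog_arm:
  motion:
    - {"dx": 0, "dy": 0, "dz": -0.03, "rx": 0, "ry": 0, "rz": 0}
    - {"dx": 0, "dy": 0, "dz": -0.05, "rx": 0, "ry": 0, "rz": 0}
    - {"dx": 0, "dy": 0, "dz": -0.05, "rx": 0, "ry": 0, "rz": 0}

```text
time_s: 26.35
position: [528.5, -8.1, 23.2]
ee_rot: [-179.9, -0.0, -177.2]
force: [-3.0, 0.0, 5.9]
grip_width: 56.8
gripper_force: 49.8
```

jog_arm:
  motion:
    - {"dx": 0, "dy": 0, "dz": -0.03, "rx": 0, "ry": 0, "rz": 0}
    - {"dx": 0, "dy": 0, "dz": -0.04, "rx": 0, "ry": 0, "rz": 0}
    - {"dx": 0, "dy": 0, "dz": -0.04, "rx": 0, "ry": 0, "rz": 0}

```text
time_s: 26.65
position: [528.6, -8.1, 23.1]
ee_rot: [-179.9, -0.1, -177.2]
force: [-6.6, -1.8, 14.1]
grip_width: 56.6
gripper_force: 50.0
```

jog_arm:
  motion:
    - {"dx": 0, "dy": 0, "dz": 0, "rx": 0, "ry": 0, "rz": 0}
    - {"dx": 0, "dy": 0, "dz": 0, "rx": 0, "ry": 0, "rz": 0}
    - {"dx": 0, "dy": 0, "dz": 0, "rx": 0, "ry": 0, "rz": 0}
  newtons: 20

```text
time_s: 26.95
position: [528.5, -8.0, 23.1]
ee_rot: [-179.9, -0.0, -177.2]
force: [-5.8, -1.4, 14.5]
grip_width: 56.4
gripper_force: 50.0
```

jog_arm:
  motion:
    - {"dx": 0, "dy": 0, "dz": 0, "rx": 0, "ry": 0, "rz": 0}
    - {"dx": 0, "dy": 0, "dz": 0, "rx": 0, "ry": 0, "rz": 0}
    - {"dx": 0, "dy": 0, "dz": 0, "rx": 0, "ry": 0, "rz": 0}
    - {"dx": 0, "dy": 0, "dz": 0, "rx": 0, "ry": 0, "rz": 0}
  claw: 0.85

```text
time_s: 27.35
position: [528.5, -7.9, 20.8]
ee_rot: [180.0, -0.0, -177.2]
force: [0.1, -0.3, 1.0]
grip_width: 72.6
gripper_force: 0.0
```

jog_arm:
  motion:
    - {"dx": 0, "dy": 0, "dz": 0.3, "rx": 0, "ry": 0, "rz": 0}
    - {"dx": 0, "dy": 0, "dz": 1, "rx": 0, "ry": 0, "rz": 0}
    - {"dx": 0, "dy": 0, "dz": 2, "rx": 0, "ry": 0, "rz": 0}
    - {"dx": 0, "dy": 0, "dz": 3.5, "rx": 0, "ry": 0, "rz": 0}
    - {"dx": 0, "dy": 0, "dz": 4, "rx": 0, "ry": 0, "rz": 0}

```text
time_s: 27.85
position: [531.4, -7.1, 145.6]
ee_rot: [-180.0, 0.4, -177.1]
force: [0.0, 0.6, 0.4]
grip_width: 72.2
gripper_force: 0.0
```

jog_arm:
  motion:
    - {"dx": 0, "dy": 0, "dz": 0, "rx": 0, "ry": 0, "rz": 0}
    - {"dx": 0, "dy": 0, "dz": 0, "rx": 0, "ry": 0, "rz": 0}
    - {"dx": 0, "dy": 0, "dz": 0, "rx": 0, "ry": 0, "rz": 0}

```text
time_s: 28.15
position: [526.8, -8.5, 139.2]
ee_rot: [180.0, -0.2, -177.2]
force: [-0.1, 0.2, 0.5]
grip_width: 72.7
gripper_force: 0.0
```

Run:
```python
from h import *
o=sensors.observe();w=grab_frame("wrist");print(o["position"],o["ee_rot"])
c,s=np.cos(np.radians(3)),np.sin(np.radians(3));g=cv2.cvtColor(w["frame"],6)
W=lambda x,y,z:[528.4+c*x-s*y,-8+s*x+c*y,z]
p=proj(w,[W(x,y,55) for x,y in((-25,-31.25),(-25,31.25),(25,-31.25),(25,31.25))],o);print("predicted top corners",p.round(1).tolist())
for x in(0,20):   # grey profile along buffer length at plate-top height; plate edges = strongest gradients
    ys=np.arange(-45,45.1,1);q=proj(w,[W(x,y,55) for y in ys],o).astype(np.float32)
    v=cv2.remap(g,q[:,0][None],q[:,1][None],cv2.INTER_LINEAR)[0].astype(int)
    print(x,list(zip(ys.astype(int),v))[3:26],"..",list(zip(ys.astype(int),v))[65:88])
```

```text
[526.81250701  -8.48238298 139.23537772] [ 179.9886053    -0.20021188 -177.18815547]
predicted top corners [[211.2, 164.8], [297.7, 164.5], [214.0, 228.5], [295.4, 228.2]]
0 [(np.int64(-42), np.int64(65)), (np.int64(-41), np.int64(65)), (np.int64(-40), np.int64(65)), (np.int64(-39), np.int64(65)), (np.int64(-38), np.int64(65)), (np.int64(-37), np.int64(64)), (np.int64(-36), np.int64(65)), (np.int64(-35), np.int64(61)), (np.int64(-34), np.int64(50)), (np.int64(-33), np.int64(50)), (np.int64(-32), np.int64(59)), (np.int64(-31), np.int64(38)), (np.int64(-30), np.int64(24)), (np.int64(-29), np.int64(63)), (np.int64(-28), np.int64(117)), (np.int64(-27), np.int64(136)), (np.int64(-26), np.int64(125)), (np.int64(-25), np.int64(80)), (np.int64(-24), np.int64(131)), (np.int64(-23), np.int64(165)), (np.int64(-22), np.int64(172)), (np.int64(-21), np.int64(158)), (np.int64(-20), np.int64(144))] .. [(np.int64(20), np.int64(134)), (np.int64(21), np.int64(134)), (np.int64(22), np.int64(133)), (np.int64(23), np.int64(134)), (np.int64(24), np.int64(110)), (np.int64(25), np.int64(57)), (np.int64(26), 
[... 1246 characters left out ...]
4(20), np.int64(165)), (np.int64(21), np.int64(164)), (np.int64(22), np.int64(152)), (np.int64(23), np.int64(135)), (np.int64(24), np.int64(130)), (np.int64(25), np.int64(91)), (np.int64(26), np.int64(89)), (np.int64(27), np.int64(123)), (np.int64(28), np.int64(134)), (np.int64(29), np.int64(102)), (np.int64(30), np.int64(26)), (np.int64(31), np.int64(73)), (np.int64(32), np.int64(153)), (np.int64(33), np.int64(166)), (np.int64(34), np.int64(165)), (np.int64(35), np.int64(167)), (np.int64(36), np.int64(167)), (np.int64(37), np.int64(167)), (np.int64(38), np.int64(166)), (np.int64(39), np.int64(166)), (np.int64(40), np.int64(166)), (np.int64(41), np.int64(166)), (np.int64(42), np.int64(166))]
```

The plates' outer edges sit at ±31.2 mm at the full seated height, so the buffer is level and sprung against the ears. The gripper is clear, so I'm handing in.

```bash
python3 -c "
from workcell import sign_off
print(sign_off())"
```

```text
the job is handed in; nothing more can be done
None
```

The firm buffer (57.5 mm under 45 N) is sprung in level between the bracket's ears, the tired one (49 mm under 30 N) is back in its tray pocket, the toothbrush and tin were never approached, and I handed the job in at about 28 s.

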